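Start a dry leak test on a watch

TASK

Start the leak test on the watch that lies in the chamber: push the hood down until it is fully shut, then switch the control unit on by pressing the blue-dot end of its white rocker right down, then press the green start key fully in and let it come up again. Press neither the red nor the yellow key, do not open the hood wider, and leave the watch and everything else on the bench where it is; nothing is to be picked up.

Things in the scene. Friction and masses are not known exactly. Their poses are not given: they have to be found in the camera images.
- chamber: leak-test chamber, fixed: black block 140 x 140 mm with a steel rim 60 mm above the bench and a 25 mm deep recess (walls 14 mm) where the watch lies. Origin under its centre; its x axis points to the rear side (away from the robot at yaw 0), where the hood is hinged, z up
- hood_hinge (a point): on the hood's hinge line (parallel to the chamber's y axis), middle of the chamber's rear rim, 70 mm from the chamber's centre along its x, 60 mm above the bench; the underside of the hood swings about it
- hood (a joint): hood angle, rad: 0 = fully shut, flat on the rim; grows as it opens, stop at 1.3; starts 0.4 to 0.8. Flat aluminium frame with a clear window, 136 mm from hinge to free edge, 140 mm wide, 14 mm thick; its whole top, window included, is solid. Stiff hinge (about 0.3 N m), stays where left; 3 to 6 N pressed down on its top shuts it; shut, its top is 74 mm above the bench
- hood_lip (a point): orange pad in the middle of the hood's top face, 15 mm from its free edge, 121 mm from the hinge along the hood; moves with the hood
- console: control unit, fixed, left or right of the chamber: grey box 130 mm deep (x) x 200 mm wide (y), level panel 45 mm above the bench. Origin under its centre; x axis points away from the robot at yaw 0. Three round keys in a row 33 mm before its centre (x -33), at y +60, 0, -60 mm, colours in any order; a white rocker behind them, and a green display beside the rocker
- rocker (a joint): power rocker, rad: -0.2 = off (blue-dot end raised), +0.2 = on (blue-dot end fully down); stays where left; 2 to 4 N on the blue-dot half tips it. White V-topped rocker, 54 mm along console y, 28 mm wide; pivot at console x +32, y -45 mm. The blue-dot half reaches 27 mm towards console -y; off, it slopes up outwards 0.4 rad (end 70 mm above the bench); fully on, it lies level at 59 mm
- rocker_dot (a point): the blue dot on top of the rocker, 18 mm from the pivot, on the end to press for on; moves with the rocker
- green_key (a joint): green start key, m: 0 = up, 0.006 = fully in; a spring of at most 4 N lifts it again when let go. Round key, 24 mm across, in a fixed black collar 40 mm across whose top is 57 mm above the bench; pressed straight down; fully in, its top is 61 mm above the bench
- green_key_top (a point): middle of the top of the green key (at rest 67 mm above the bench); moves with the key
- red_key (a joint): red stop key, m: 0 = up, 0.006 = fully in; a spring of at most 4 N lifts it again when let go. Round key, 24 mm across, in a fixed black collar 40 mm across whose top is 57 mm above the bench; pressed straight down; fully in, its top is 61 mm above the bench
- red_key_top (a point): middle of the top of the red key (at rest 67 mm above the bench); moves with the key
- yellow_key (a joint): yellow print key, m: 0 = up, 0.006 = fully in; a spring of at most 4 N lifts it again when let go. Round key, 24 mm across, in a fixed black collar 40 mm across whose top is 57 mm above the bench; pressed straight down; fully in, its top is 61 mm above the bench
- yellow_key_top (a point): middle of the top of the yellow key (at rest 67 mm above the bench); moves with the key
- watch: steel watch head, 42 mm across, 10 mm high, lying loose in the test chamber; origin under its centre; to be left alone
- driver_stand: round aluminium stand with five upright screwdrivers, 84 mm across, about 120 mm tall; origin under its centre; to be left alone
- holder: small open steel movement holder, 60 mm across, 34 mm high; origin under its centre; to be left alone
- loupe: black eye loupe standing on its wide end, 34 mm across, 34 mm high; origin under its centre; to be left alone
- tweezers: steel tweezers lying flat, about 123 mm long along their x axis, 12 mm wide, 7 mm high; origin near the middle, on the bench; to be left alone
- cushion: round black casing cushion with a brass movement on it, 94 mm across, 30 mm high; origin under its centre; to be left alone
- oil: small amber oil jar with black cap, 32 mm across, 60 mm high; origin under its centre; to be left alone

How it is judged:
By the outcome, as a careful person would: the job done as asked, in the order asked, and still so for the second after the job is handed in, with the robot touching nothing.
It also fails if it takes over 45 s, if anything falls off the work surface, if the arm or the gripper's body presses on something with over 40 N, if the wrist force passes 120 N, or if a joint passes its speed limit or range.

ROBOT

A 6-joint arm with a two-finger parallel gripper is mounted at the origin on the work surface. World frame = base frame: x ahead of the robot, y to its left, z up, the work surface at z = 0. Lengths are in mm, angles in degrees, forces in N, time in s.
With the tool pointing down it reaches from about 350 to 975 mm from the base axis. Payload 4.9 kg.
Tool frame: the origin (TCP) lies at the very end of the fingers, on their centre line; the grasp point (between the pads) lies env.grip_point_offset behind it (env.grip_point_offset is the distance from the TCP to the grasp point, in mm); z points along the fingers, y is the line along which they close (so a half turn about z gives the same grasp; the last joint's range is limited). The gripper opens to 85 mm and grips with 20 to 120 N. Pads are 22 mm wide; open, the fingers measure 114 mm over their backs; the gripper's body (76 mm by 85 mm) begins 54 mm behind the grasp point. The pads swing forward as they close: fully open they stand 13 mm farther back than shut.
Start: joints at [70.474, 3.019, 92.412, -0, 84.569, -6.818], TCP at [137.482, 609.672, 231.304] pointing down, gripper open.
Joint ranges: [-172.51, 172.51], [-57.92, 126.97], [3.15, 148.05], [-58.71, 238.71], [5.1, 150.11], [-179.66, 179.66]. Speed limits (degrees/s): [147.25, 147.25, 180, 180, 180, 180].

INTERFACE

Orientations are given as [roll, pitch, yaw] about the fixed x, y, z axes, in that order (R = Rz(yaw) Ry(pitch) Rx(roll)).
In Python, from station import env, telemetry, cams, sign_off, nets gives the robot as it stands. Calls block until the motion is done:
- env.movep(position, orientation): joint-space move of the TCP to a pose.
- env.move_l(position, rotation=None, vel=150): straight line of the TCP; rotation=None keeps the orientation; vel is the mean speed in mm/s.
- env.set_joints(angles): joint-space move.
- env.set_gripper(opening): opening from 0.0 (shut) to 1.0 (fully open); the grip force is fixed at half the most; returns when the fingers have stopped.
- env.sleep(seconds).
- env.inverse_kinematics(position, orientation): joint angles nearest the present ones, or None.
- telemetry.get_state(): the state.
- cams.snapshot(name): name is "side" or "top"; returns a dict with "pixels" (480x640x3 uint8, red, green, blue), "intrinsics" (3x3 intrinsics, pixels), "rvec" (rotation vector, rad) and "tvec" (3), from world to camera coordinates, as OpenCV has them. Camera axes: x right, y down, z forward; pixel columns grow to the right and rows downward; lengths in mm; the calibration is good to about 2 mm. A picture is of the moment at which its call begins. There is no depth.
A pose or a line that the arm cannot do raises env.IKError and nothing moves.
- sign_off(): hands the job in; it is judged then, once.
Trained networks look in a picture, given as the dict that the camera call returned (one of the last four; its "shot" number tells which), for a name from the list of things; names that differ only in an ending like _2 or _b are one class to them, and where a whole thing is asked for, a point or a joint stands for the part that bears it (a point fixed in the world has none). Each returns a list of dicts, best first, with "p" (0 to 1); they miss things now and then, are a little off and sometimes report something else, mostly with a low value. They report only what shows in the picture. A call takes as long as a camera call.
- nets.search_frame(target, picture): "bbox" ([left, top, right, bottom] in pixels, round what is visible of it).
The state is a dict: "time": time; "joints": joint angles; "joint_velocities": joint speeds; "effort": joint torques, N m; "tool_pos": TCP position; "tcp_rot": TCP orientation; "contact_force": force on the tool from outside, world axes, zero at the start; "wrist_torque": the same for the moment, N m; "grip_width": opening from 0.0 (shut) to 1.0 (fully open); "gripper_force": force on a finger pad.
Only numpy, scipy, OpenCV 4.12 (cv2) and the standard library are available. Lean on these libraries where they do the work, as an engineer would, in place of code of your own. Each camera call takes 0.05 s, during which the arm holds its last target. There are 200 camera calls.

## Working session

There is one attempt and no reset: what is moved stays moved. The work goes in short steps, each a Python script; the robot and the scene stay as the last script left them, time stands still between calls to the robot, and variables do not carry over. Pictures are saved under pics/ and viewed, at most 10 in all, crops included, and the job is handed in when it is done.

```bash
mkdir -p pics
cat > h.py <<'E'
import numpy as np, cv2
from station import env, telemetry, cams, sign_off, nets
def P(s):
    R=cv2.Rodrigues(np.array(s["rvec"],float))[0]; return np.array(s["intrinsics"],float),R,np.array(s["tvec"],float).reshape(3)
def unproj(s,uv,z):
    K,R,t=P(s); d=R.T@np.linalg.solve(K,[uv[0],uv[1],1]); c=-R.T@t
    return c+d*(z-c[2])/d[2]
def proj(s,p):
    K,R,t=P(s); q=K@(R@np.array(p,float)+t); return q[:2]/q[2]
def save(s,n): cv2.imwrite(f"pics/{n}.png",cv2.cvtColor(np.array(s["pixels"]),cv2.COLOR_RGB2BGR))
E
python3 - <<'E'
from h import *
for n in("top","side"):
    s=cams.snapshot(n); save(s,n+"0"); K,R,t=P(s); print(n,"cam at",(-R.T@t).round())
    for k,z in dict(chamber=30,console=45,hood=80,hood_lip=110,rocker=60,rocker_dot=66,green_key=65,red_key=65,yellow_key=65,green_key_top=67,red_key_top=67,yellow_key_top=67,driver_stand=60,oil=30).items():
        for d in nets.search_frame(k,s)[:2]:
            b=d["bbox"]; c=[(b[0]+b[2])/2,(b[1]+b[3])/2]
            print(k,round(d["p"],2),np.round(b),unproj(s,c,z).round(1)[:2])
E
```

```text
top cam at [ 336.    3. 1188.]
chamber 0.63 [370. 203. 451. 292.] [ 592.9 -196.7]
console 0.96 [201. 260. 303. 329.] [518.3 147.2]
hood 0.84 [370. 207. 451. 257.] [ 614.9 -191.6]
hood_lip 0.86 [370. 207. 452. 253.] [ 611.  -188.3]
hood_lip 0.72 [487. 276. 532. 322.] [ 455.7 -362.3]
rocker 0.81 [255. 266. 283. 281.] [556.6 107.6]
rocker_dot 0.61 [252. 268. 281. 284.] [550.9 111.2]
green_key 0.49 [244. 303. 259. 312.] [489.2 145.9]
red_key 0.66 [216. 302. 225. 318.] [488.6 210.3]
yellow_key 0.48 [275. 299. 282. 315.] [484.7  92.5]
green_key_top 0.45 [243. 308. 254. 313.] [483.  152.6]
yellow_key_top 0.75 [288. 130. 327. 187.] [800.3   8.4]
yellow_key_top 0.47 [274. 302. 287. 311.] [485.7  87.5]
driver_stand 0.69 [284. 130. 328. 189.] [801.4  11.7]
driver_stand 0.67 [285. 347. 314. 378.] [370.7  57.9]
oil 0.82 [375. 156. 394. 179.] [ 778.7 -160.7]
side cam at [444. 772. 865.]
chamber 0.63 [294. 117. 376. 212.] [ 608.8 -240.1]
chamber 0.31 [195. 177. 236. 254.] [823.6 -21.2]
console 0.85 [291. 255. 385. 366.] [525.2 178.1]
console 0.55 [383. 124. 417. 150.] [ 470.8 -357.6]
hood 0.79 [295. 114. 359. 186.] [ 624.8 -224.3]
hood_lip 0.71 [297. 115. 357. 185.] [ 617.7 -187.2]
hood_lip 0.34 [317. 261. 338. 285.] [550.6 151.1]
rocker 0.97 [322. 260. 338. 285.] [554.3 106.8]
rocker_dot 0.62 [320. 260. 340. 288.] [552.1 116.6]
red_key 0.65 [347. 320. 360. 332.] [492.3 218.1]
red_key_top 0.61 [350. 318. 362. 331.] [487.9 215.8]
yellow_key_top 0.51 [361. 262. 372. 278.] [487.7  93.5]
yellow_key_top 0.44 [319. 258. 337. 286.] [556.  112.5]
driver_stand 0.94 [195. 181. 239. 252.] [805.5  10.4]
driver_stand 0.49 [415. 220. 432. 241.] [392.9 -38.1]
oil 0.83 [245. 161. 261. 189.] [ 783.  -163.9]
```

Run:
```python
import cv2
a=cv2.imread("pics/top0.png")[190:340,190:470]; b=cv2.imread("pics/side0.png")[100:380,180:440]
cv2.imwrite("pics/t_c.png",cv2.resize(a,None,fx=2.85,fy=2.85,interpolation=2)); cv2.imwrite("pics/s_c.png",cv2.resize(b,None,fx=2.1,fy=2.1,interpolation=2))
```

```text
(no output)
```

View pics/t_c.png

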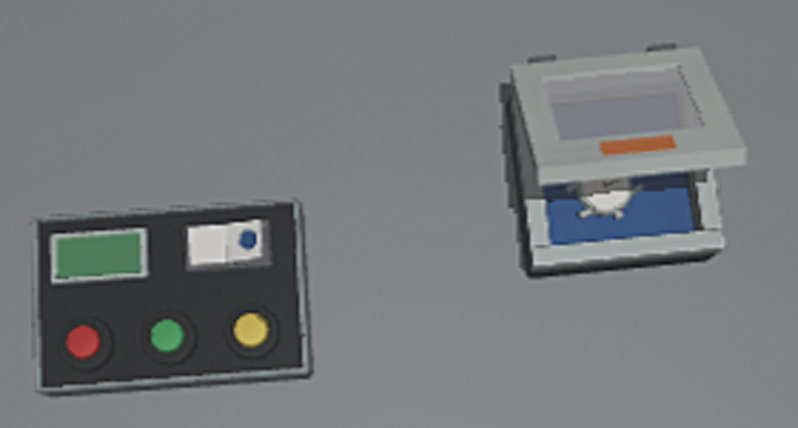

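View pics/s_c.png

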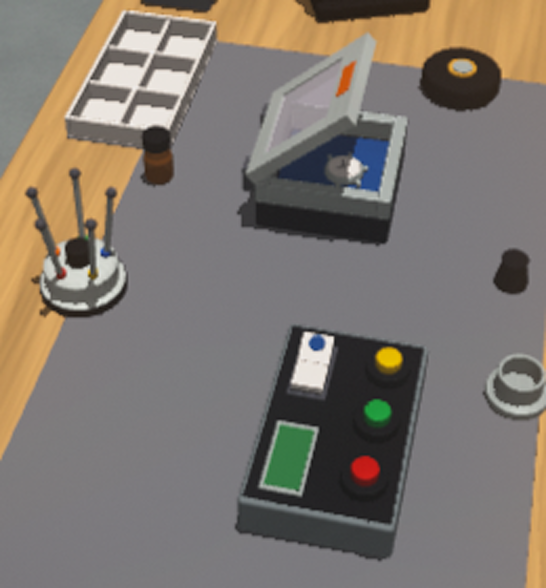

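The crops show the keys from left to right as red (82,341), green (167,335) and yellow (251,330). The blue dot is at (248,239), on the chamber side. The hood is open about 35°, with its orange pad at (638,145) in the top crop. Next I'll triangulate the colour blobs.

```bash
cat > meas.py <<'E'
from h import *
from scipy.optimize import least_squares
def blob(s,col,win):
    x0,y0,x1,y1=win; h=cv2.cvtColor(np.array(s["pixels"])[y0:y1,x0:x1],cv2.COLOR_RGB2HSV)
    lo,hi=dict(red=((0,150,90),(6,255,255)),orange=((7,150,120),(16,255,255)),yellow=((20,120,100),(32,255,255)),green=((60,140,70),(80,255,255)),blue=((100,120,60),(125,255,255)))[col]
    m=cv2.inRange(h,lo,hi); n,_,st,c=cv2.connectedComponentsWithStats(m); i=1+np.argmax(st[1:,4]); return c[i]+[x0,y0],st[i,4]
def tri(ss,uvs):
    return least_squares(lambda p:np.concatenate([proj(s,p)-u for s,u in zip(ss,uvs)]),[550,0,60])
E
python3 - <<'E'
from meas import *
T=cams.snapshot("top");S=cams.snapshot("side")
W=dict(red=((205,298,240,325),(338,308,370,340)),green=((238,298,262,322),(345,282,375,308)),yellow=((264,295,292,320),(353,258,385,285)),blue=((268,264,288,284),(320,255,342,272)),orange=((395,232,435,250),(330,122,355,152)))
pt={}
for k,(a,b) in W.items():
    u,na=blob(T,k,a);v,nb=blob(S,k,b);r=tri([T,S],[u,v]);pt[k]=(u,v);print(k,u.round(1),na,v.round(1),nb,r.x.round(1),round(r.cost,2))
loc=dict(red=(-33,60,67),green=(-33,0,67),yellow=(-33,-60,67),blue=(32,-45-18*.92-1,59+18*.39))
def W2(p,l): c,s=np.cos(p[2]),np.sin(p[2]); return [p[0]+c*l[0]-s*l[1],p[1]+s*l[0]+c*l[1],l[2]]
f=lambda p:np.concatenate([proj(s,W2(p,l))-pt[k][i] for k,l in loc.items() for i,s in enumerate((T,S))])
r=least_squares(f,[518,150,0.05]);print("console",r.x[:2].round(1),np.degrees(r.x[2]).round(2),r.fun.round(1))
for k,l in loc.items():print(k,np.round(W2(r.x,l),1))
# front rim corners from crop (top edge approx) 
for c in((528,262),(722,245),(512,65),(700,48)): print(c,unproj(T,(190+c[0]/2.85,190+c[1]/2.85),60).round(1))
print(telemetry.get_state())
E
```

```text
red [218.8 309.5] 103 [353.5 322.8] 137 [491.7 212.9  65.7] 0.69Traceback (most recent call last):
  File "<stdin>", line 6, in <module>
  File "meas.py", line 6, in blob
    m=cv2.inRange(h,lo,hi); n,_,st,c=cv2.connectedComponentsWithStats(m); i=1+np.argmax(st[1:,4]); return c[i]+[x0,y0],st[i,4]
                                                                              ~~~~~~~~~^^^^^^^^^^
    return _wrapfunc(a, 'argmax', axis=axis, out=out, **kwds)
    return bound(*args, **kwds)
ValueError: attempt to get argmax of an empty sequence
```

```bash
sed -i 's/green=((60,140,70),(80/green=((45,120,60),(90/; s/yellow=((20,120,100),(32/yellow=((18,100,90),(35/; s/blue=((100,120,60),(125/blue=((98,110,50),(130/' meas.py
cat > m2.py <<'E'
from meas import *
T=cams.snapshot("top");S=cams.snapshot("side")
W=dict(red=((205,298,240,325),(338,308,370,340)),green=((238,298,262,322),(345,282,375,308)),yellow=((264,295,292,320),(353,258,385,285)),blue=((268,264,288,284),(320,255,342,272)),orange=((395,232,435,250),(330,122,355,152)))
pt={}
for k,(a,b) in W.items():
    u,na=blob(T,k,a);v,nb=blob(S,k,b);r=tri([T,S],[u,v]);pt[k]=(u,v);print(k,u.round(1),na,v.round(1),nb,r.x.round(1),round(r.cost,2))
loc=dict(red=(-33,60,67),green=(-33,0,67),yellow=(-33,-60,67),blue=(32,-45-18*.92-1,59+18*.39))
def W2(p,l): c,s=np.cos(p[2]),np.sin(p[2]); return [p[0]+c*l[0]-s*l[1],p[1]+s*l[0]+c*l[1],l[2]]
f=lambda p:np.concatenate([proj(s,W2(p,l))-pt[k][i] for k,l in loc.items() for i,s in enumerate((T,S))])
r=least_squares(f,[518,150,0.05]);print("console",r.x[:2].round(1),np.degrees(r.x[2]).round(2),r.fun.round(1))
for k,l in loc.items():print(k,np.round(W2(r.x,l),1))
for c in((528,262),(722,245),(512,65),(700,48)): print(c,unproj(T,(190+c[0]/2.85,190+c[1]/2.85),60).round(1))
st=telemetry.get_state();print(st["tcp_rot"],st["contact_force"],st["time"])
E
python3 m2.py
```

```text
red [218.8 309.5] 103 [353.5 322.8] 136 [491.7 212.9  65.8] 0.7
green [248.1 307.2] 97 [359.3 296. ] 139 [491.  153.6  64.6] 0.44
yellow [277.6 305.4] 116 [364.9 270.7] 128 [489.8  93.4  64.4] 0.53
blue [276.8 273.7] 27 [330.4 262.9] 38 [555.   90.6  67.2] 0.66
orange [413.2 240.7] 97 [344.1 137.3] 64 [ 580.  -182.4  152.7] 0.49
console [523.8 153.3] -0.86 [-0.6 -0.9  0.7  0.3 -0.3 -0.7  0.8 -0.5 -0.3 -1.   0.7 -0.5  0.2 -0.7
  0.8  0.6]
red [491.7 213.8  67. ]
green [490.8 153.8  67. ]
yellow [489.9  93.8  67. ]
blue [554.8  90.3  66. ]
(528, 262) [ 520.  -110.3   60. ]
(722, 245) [ 520.4 -251.7   60. ]
(512, 65) [ 669. -114.   60.]
(700, 48) [ 670.  -255.2   60. ]
[-1.79998112e+02  4.14945164e-04  1.67292958e+02] [-0.05000913 -0.55526882  1.11489555] 1.7
```

```bash
cat >> h.py <<'E'
def press(z0,zmin,flim,step=3,vel=60):
    f0=np.array(telemetry.get_state()["contact_force"]); p=np.array(telemetry.get_state()["tool_pos"]); z=z0; log=[]
    while z>zmin:
        z=max(z-step,zmin); env.move_l([p[0],p[1],z],vel=vel)
        s=telemetry.get_state(); f=(np.array(s["contact_force"])-f0)[2]; log.append((round(z,1),round(s["tool_pos"][2],1),round(float(f),1)))
        if f>flim: break
    return log
E
python3 - <<'E'
from h import *
env.set_gripper(0.0)
ys=[(y,env.inverse_kinematics([579,-182,220],[180,0,y])) for y in (90,-90)]
for y,q in ys: print(y,None if q is None else np.round(q))
y,q=min([a for a in ys if a[1] is not None],key=lambda a:abs(a[1][5])); 
env.set_joints(q); print(y,telemetry.get_state()["tool_pos"],telemetry.get_state()["time"])
env.move_l([579,-182,175],vel=120)
print(press(175,72,14,step=6,vel=80))
s=telemetry.get_state();print(s["tool_pos"],s["contact_force"],s["time"])
E
```

```text
90 [-24.   1.  96.   0.  83. -24.]
-90 [-24.   1.  96.  -0.  83. 156.]
90 [ 579.21310738 -181.30455544  220.01756182] 5.6417
[(169, np.float64(169.3), -0.7), (163, np.float64(162.5), 0.3), (157, np.float64(156.6), 1.2), (151, np.float64(150.5), -1.2), (145, np.float64(144.3), 0.7), (139, np.float64(138.3), -0.1), (133, np.float64(132.3), -0.9), (127, np.float64(126.3), -0.3), (121, np.float64(120.3), 0.3), (115, np.float64(114.3), 0.0), (109, np.float64(108.3), 0.7), (103, np.float64(102.4), -0.8), (97, np.float64(96.3), 0.0), (91, np.float64(90.3), -0.3), (85, np.float64(84.3), 0.0), (79, np.float64(78.3), 0.2), (73, np.float64(74.0), 4.1), (72, np.float64(73.9), 9.6)]
[ 579.83304339 -182.19460931   73.94673763] [-3.42468974  1.99157431  9.63126733] 10.6667
```

Run:
```python
from h import *
env.move_l([579,-182,70.5],vel=30); env.sleep(.2); s=telemetry.get_state(); print(s["tool_pos"],s["contact_force"])
env.move_l([579,-182,150],vel=150)
q=env.inverse_kinematics([554,87,150],[180,0,90]);print(np.round(q))
env.set_joints(q); s=telemetry.get_state();print(s["tool_pos"],s["time"])
S=cams.snapshot("side");save(S,"s1");a=cv2.imread("pics/s1.png")[90:380,180:440];cv2.imwrite("pics/s1c.png",cv2.resize(a,None,fx=2,fy=2,interpolation=2))
```

```text
[ 579.89470099 -182.25068382   73.87558197] [-6.45635119  2.49324158 16.20987026]
[  1.  -2. 105.  -0.  77.   1.]
[554.09819226  86.1977259  149.60992278] 12.85
```

View pics/s1c.png

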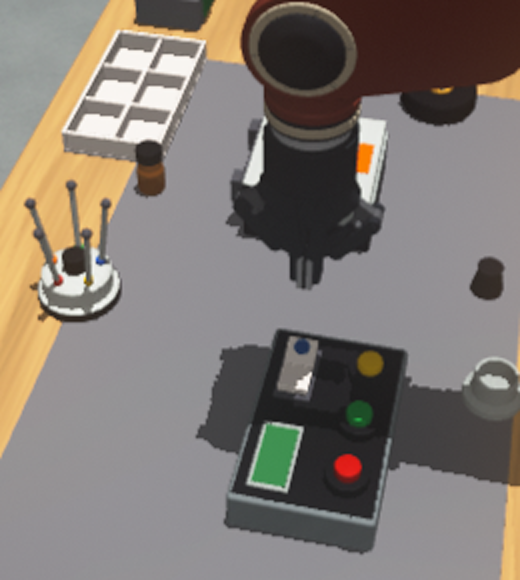

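The hood lies flat and shut, with the orange pad at (365,158). The blue dot is still raised at (301,346), so the rocker is next.

Run:
```python
from h import *
env.move_l([554.8,87.5,90],vel=120); env.sleep(.2)
print([tuple(map(float,l)) for l in press(82,56,12,step=3,vel=50)])
env.sleep(.1); s=telemetry.get_state();print(s["tool_pos"],s["contact_force"])
env.move_l([554.8,87.5,130],vel=150)
env.set_joints(env.inverse_kinematics([470,300,220],[180,0,90]))
T=cams.snapshot("top");save(T,"t2");S=cams.snapshot("side");save(S,"s2");print(telemetry.get_state()["time"])
a=cv2.resize(cv2.imread("pics/t2.png")[190:340,190:470],None,fx=2,fy=2,interpolation=2)
b=cv2.resize(cv2.imread("pics/s2.png")[100:380,280:390],None,fx=2,fy=2,interpolation=2)
c=np.zeros((560,780,3),np.uint8);c[:300,:560]=a;c[:,560:]=b;cv2.imwrite("pics/c2.png",c)
```

```text
[(79.0, 78.2, 0.1), (76.0, 75.8, -0.3), (73.0, 72.8, -0.1), (70.0, 69.7, -0.2), (67.0, 67.1, 0.8), (64.0, 63.8, 0.2), (61.0, 60.6, 0.9), (58.0, 59.0, 7.8), (56.0, 58.8, 16.8)]
[556.08036235  87.61288091  58.79807121] [-7.28842594 -1.08028189 17.22283114]
17.925
```

View pics/c2.png

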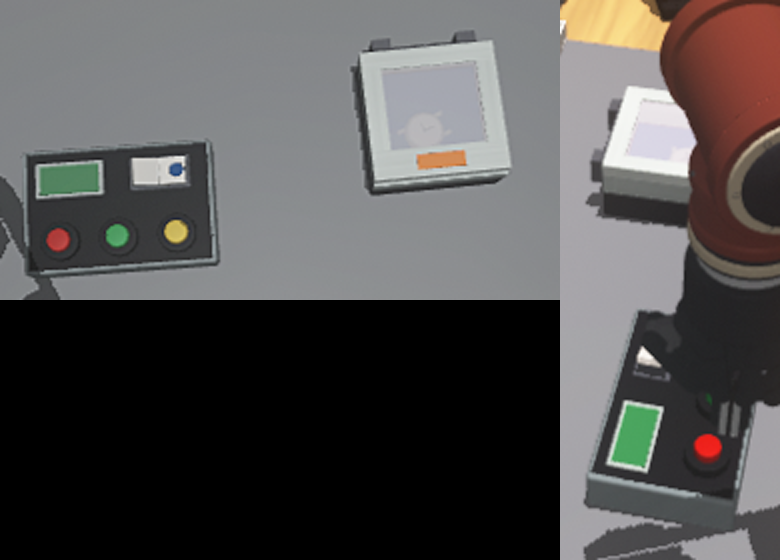

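The hood is shut at (435,115) with the watch inside. The rocker at (160,171) is tipped, and the tool stopped at 59 mm, which is fully on. Now the green key.

Run:
```python
from h import *
env.set_joints(env.inverse_kinematics([490.8,153.8,130],[180,0,90]))
env.move_l([490.8,153.8,78],vel=120); env.sleep(.2)
print([tuple(map(float,l)) for l in press(72,57,14,step=2,vel=40)])
env.sleep(.2); s=telemetry.get_state();print(s["tool_pos"],s["contact_force"])
env.move_l([490.8,153.8,150],vel=120)
env.set_joints(env.inverse_kinematics([430,380,260],[180,0,90]))
T=cams.snapshot("top");save(T,"t3");print(telemetry.get_state()["time"])
cv2.imwrite("pics/t3c.png",cv2.resize(cv2.imread("pics/t3.png")[190:340,190:470],None,fx=2.85,fy=2.85,interpolation=2))
```

```text
[(70.0, 69.5, -0.5), (68.0, 67.8, 0.5), (66.0, 66.3, 0.8), (64.0, 64.3, 1.2), (62.0, 62.3, 2.7), (60.0, 61.0, 8.4), (58.0, 60.7, 17.7)]
[492.27975386 154.17697565  60.73958095] [-6.99320471 -1.40167374 18.24647414]
23.4667
```

View pics/t3c.png

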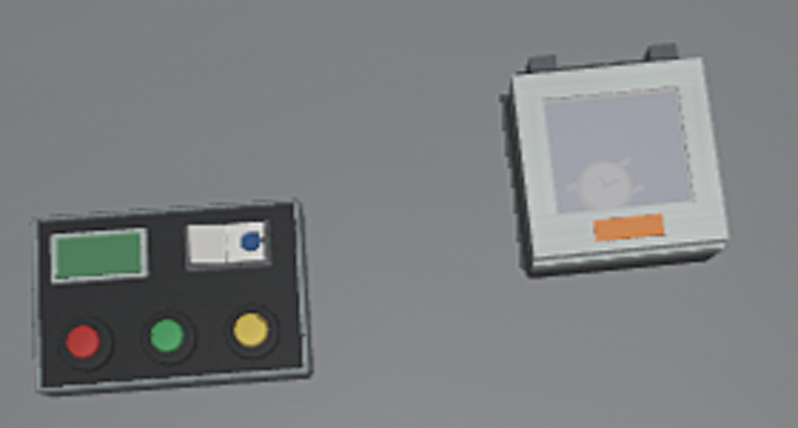

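The hood is shut, the rocker is on with its dot at (250,241), and the green key is back up at (167,335). The tool stopped at 61 mm while pressing, so the key went fully in.

```bash
python3 -c "
from station import sign_off
print(sign_off())"
```

```text
the job is handed in; nothing more can be done
None
```

The leak test is started and handed in: hood pushed fully shut, rocker switched on, green key pressed fully in and back up, at about 23.5 s on the robot clock; I pressed neither the red nor the yellow key, and the watch stayed in the chamber.

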